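# Put the printing blocks away in the press's latched tray

### The arm

A 6-joint arm with a two-finger parallel gripper is mounted at the origin on the work surface. World frame = base frame: x ahead of the robot, y to its left, z up, the work surface at z = 0. Lengths are in m, angles in rad, forces in N, time in s.
With the tool pointing down it reaches from about 0.3 to 0.775 m from the base axis. Payload 14.6 kg.
Tool frame: the origin (TCP) lies at the very end of the fingers, on their centre line; the grasp point (between the pads) lies 19 mm behind it; z points along the fingers, y is the line along which they close (so a half turn about z gives the same grasp; the last joint's range is limited). The gripper opens to 85 mm and grips with 20 to 120 N. Pads are 22 mm wide; open, the fingers measure 114 mm over their backs; the gripper's body (76 mm by 85 mm) begins 54 mm behind the grasp point. The pads swing forward as they close: fully open they stand 13 mm farther back than shut.
Start: joints at [-1.19, 0.3, 1.521, -0, 1.321, -0.067], TCP at [0.238, -0.496, 0.231] pointing down, gripper open.
Joint ranges: [-3.03, 3.03], [-0.79, 2.21], [0.23, 2.52], [-1.04, 4.18], [0, 3.07], [-2.55, 2.55]. Speed limits (rad/s): [2.22, 2.22, 2.57, 3.14, 3.14, 3.14].

### API

Orientations are given as a rotation vector (axis times angle).
In Python, from bench import sense, imaging, env gives the robot as it stands.
- The arm moves only by the shell command python3 -m pendant 'ROWS' [OPENING] [FORCE]. ROWS is JSON, a list of rows, each an object with "offset": the shift along the tool's x, y, z in cm, a list of three; "delta_rot": the turn, a rotation vector about the tool's x, y, z in degrees, a list of three. In form: [{"offset": [tx, ty, tz], "delta_rot": [ax, ay, az]}, ...]. A call has 1 to 10 rows; each row shifts and turns the commanded pose from where the row before left it, along the tool's axes as they then stand; what a row does not reach is not made up. A row lasts 1/8 s, in which the tool goes at most 62.5 mm and 10.7 degrees, less where a joint would pass 70% of its speed; a pose out of reach is approached as far as the arm can. A call with a gripper value outside its range is refused whole. OPENING is the opening, from 0 (shut) to 1 (fully open), set as the call begins (- or left out, the last holds). The fingers move at their own pace and stop on an object; FORCE is the grip in N (left out, the last holds). Time passes only in rows, so rows that do not move let the fingers close. It gives the time, the measured TCP pose, the force, the opening and the grip force at its end, in the units of the state.
- sense(): the state, without advancing time (a new reading comes with each control period).
- imaging.read_camera(name): name is "side" or "top" or "wrist"; returns a dict with "color" (400x640x3 uint8, red, green, blue), "depth" (400x640 float32, m along the optical axis (not along the pixel's ray), 0 where there is no reading), "intrinsics" (3x3 intrinsics, pixels), "extrinsics" (4x4, takes a point from world to camera coordinates). Camera axes: x right, y down, z forward; pixel columns grow to the right and rows downward; lengths in m; the calibration is good to about 2 mm. A picture is of the moment at which its call begins.
- env.sign_off(): hands the job in; it is judged then, once.
The state is a dict: "t": time; "joint_pos": joint angles; "qd": joint speeds; "joint_efforts": joint torques, N m; "tool_pos": TCP position; "ee_rot": TCP orientation; "wrist_force": force on the tool from outside, world axes, zero at the start; "ft_torque": the same for the moment, N m; "width": finger opening in m; "finger_force": force on a finger pad.
Only numpy, scipy, OpenCV 4.12 (cv2) and the standard library are available. Lean on these libraries where they do the work, as an engineer would, in place of code of your own. Each camera call takes 0.05 s, during which the arm holds its last target. There are 200 camera calls.

### The job

Pack up the little proofing press: wind its carriage all the way to the far stop with the knob that rides on it, which uncovers the small release hole, and push the release pin down that hole so that the hidden catch lets the tray spring out. Stand every printing block that is lying about inside the tray, handle up, then push the tray fully home until it catches and stays shut. At the end the pin belongs back down in its wooden stand; leave the thread spools and the brush pot where they are.

Things in the scene. Friction and masses are not known exactly. Their poses are not given: they have to be found in the camera images.
- press: Grey proofing press bolted to the table, 170 mm deep (its x) by 300 mm wide (its y), top plate at z 84 mm. Origin: centre of its underside; its -x side is the front, which faces the robot roughly. Two steel rails, 10 mm high, run along its y on the top plate at x = -62 and +62 mm, and the carriage runs on them. The tray lies under the top plate, whose underside is at z 70 mm.
- knob (a joint): Angle of the black carriage knob, rad: starts at 0 to 0.5, grows clockwise seen from above, hard stop at 4.2. It rides on the carriage (105 x 70 mm block on a 150 x 84 mm plate, plate from z 96 to 104 mm, block top at 126 mm): each rad moves carriage and knob together 28.6 mm along the press's -y, so the hand must travel with it while turning. It stays where it is left. With the knob near 0 the carriage covers the release hole; from about 3 rad the hole is clear.
- knob_grip (a point): On the knob's turning axis, 13 mm below the top of its grip bar. The bar is 62 mm long (along this frame's x), 16 mm wide (along y) and 32 mm high, its top 167 mm above the table, on a disc of 34 mm radius whose top is at 136 mm. Moves with the carriage and turns with the knob.
- hole (a point): Centre of the mouth of the round release hole, 18 mm wide with a brass bush, in the top plate, 84 mm above the table, at (-25, +100) mm in the press's x, y. Below it, at 56 mm above the table (28 mm down), is the spring pad of the hidden catch: it goes down 13 mm at most and needs about 3 N at first, 6 N at the end; the tray is let go after some 6 to 10 mm. The catch springs up again when the pin is lifted.
- tray (a joint): How far the tray has sprung out of the press, m: about 0 shut and caught, 0.152 fully out (towards the press's -x). A spring pushes it out with 6 N shut, 3 N open, and it comes out in about a second. It has no handle. Pushing it in to -0.003 or beyond (stop at -0.006) makes the catch snap behind it (up to about 15 N where it rides over the catch, 30 to 15 mm before home), if nothing holds the catch down; it then stays near 0.
- tray_in (a point): Centre of the tray's inner floor, moving with the tray; axes as the press. The inner floor is 136 mm (x) by 156 mm (y), 12 mm above the table; side and back walls rise 20 mm above the floor and are 6 mm thick. When shut there are 58 mm between floor and the plate above.
- tray_front (a point): Middle of the outer face of the tray's wooden front board, 46 mm above the table, moving with the tray; axes as the press, face looks to -x. The board is 204 mm wide, 18 mm thick, from 8 to 68 mm above the table. With the tray shut its face stands 18 mm in front of the base.
- pin: Release pin, upright in its stand at the start: steel rod 8 mm in diameter and 85 mm long with a round wooden handle above it, 22 mm in diameter, 66 mm long. Origin at the lower tip of the rod, z along it towards the handle. In the stand the handle's lower end rests on the stand's top, the tip 5 mm above the table. 70 g.
- pin_tip (a point): The lower tip of the pin's rod (same point as the pin's origin).
- pin_handle (a point): On the pin's axis, 125 mm above the tip, 26 mm below the top of the handle.
- stand: Dark wooden stand for the pin, fixed, 70 x 70 x 90 mm, origin at the centre of its underside.
- stand_mouth (a point): Centre of the mouth of the stand's upright hole, 17 mm wide, right through, in its top 90 mm above the table.
- block1: Wooden hand printing block: base 60 x 44 x 20 mm (its x, y, z), with a wooden handle bar on top 44 mm long (x), 16 mm wide (y), from 18 to 50 mm above the underside. Origin: centre of the underside. About 120 g. May be absent (None). The tray holds four, two by two, with their x along the tray's x, at +-33 mm in x and +-38 mm in y.
- block2: Wooden hand printing block: base 60 x 44 x 20 mm (its x, y, z), with a wooden handle bar on top 44 mm long (x), 16 mm wide (y), from 18 to 50 mm above the underside. Origin: centre of the underside. About 120 g. May be absent (None). The tray holds four, two by two, with their x along the tray's x, at +-33 mm in x and +-38 mm in y.
- block3: Wooden hand printing block: base 60 x 44 x 20 mm (its x, y, z), with a wooden handle bar on top 44 mm long (x), 16 mm wide (y), from 18 to 50 mm above the underside. Origin: centre of the underside. About 120 g. May be absent (None). The tray holds four, two by two, with their x along the tray's x, at +-33 mm in x and +-38 mm in y.
- block4: Wooden hand printing block: base 60 x 44 x 20 mm (its x, y, z), with a wooden handle bar on top 44 mm long (x), 16 mm wide (y), from 18 to 50 mm above the underside. Origin: centre of the underside. About 120 g. May be absent (None). The tray holds four, two by two, with their x along the tray's x, at +-33 mm in x and +-38 mm in y.
- spool_big: Bystander: thread spool with grey thread, 48 mm wide, 60 mm high, origin under its centre.
- spool_dark: Bystander: thread spool with black thread, 48 mm wide, 60 mm high, origin under its centre.
- brush_pot: Bystander: white ceramic pot, 72 mm wide, 85 mm high, brushes up to 230 mm; origin under its centre.
Mind the look-alikes: they are no part of the job. What is shaped like the block4 but blue is not meant.

How it is judged:
On the way, in this order (a step that is already met when the one before it is completed fails the run):
1. the carriage is wound to the far stop with its knob (knob beyond 4.0 rad) (value of joint knob above 4 rad), for 0.2 s.
2. the tray springs out while the pin is down the release hole (value of joint tray above 0.03 m and horizontal distance between pin_tip and hole below 0.009 m and z of pin_tip in the frame of hole below -0.03 m).
3. all the printing blocks stand in the open tray, handles up (x of block1 in the frame of tray_in between -0.05 and 0.05 m and y of block1 in the frame of tray_in between -0.062 and 0.062 m and z of block1 in the frame of tray_in between -0.006 and 0.006 m and angle between each of block1, block2, block3, block4's own z axis and vertical below 0.12 rad and x of block2 in the frame of tray_in between -0.05 and 0.05 m and y of block2 in the frame of tray_in between -0.062 and 0.062 m and z of block2 in the frame of tray_in between -0.006 and 0.006 m and x of block3 in the frame of tray_in between -0.05 and 0.05 m and y of block3 in the frame of tray_in between -0.062 and 0.062 m and z of block3 in the frame of tray_in between -0.006 and 0.006 m and x of block4 in the frame of tray_in between -0.05 and 0.05 m and y of block4 in the frame of tray_in between -0.062 and 0.062 m and z of block4 in the frame of tray_in between -0.006 and 0.006 m and value of joint tray above 0.1 m), for 0.2 s.
4. the tray is pushed home (value of joint tray below 0.006 m), for 0.2 s.
At the end, for the whole second after the job is handed in: The tray is shut and caught (within 6 mm of fully shut) with every present block flat on its floor, handle up (tilt under 0.12 rad); the carriage is at its far stop (knob beyond 4.0 rad); the pin stands in the stand's hole, at least 80 mm deep, upright within 0.1 rad, at rest (x of block1 in the frame of tray_in between -0.05 and 0.05 m and y of block1 in the frame of tray_in between -0.062 and 0.062 m and z of block1 in the frame of tray_in between -0.006 and 0.006 m and angle between each of block1, block2, block3, block4's own z axis and vertical below 0.12 rad and x of block2 in the frame of tray_in between -0.05 and 0.05 m and y of block2 in the frame of tray_in between -0.062 and 0.062 m and z of block2 in the frame of tray_in between -0.006 and 0.006 m and x of block3 in the frame of tray_in between -0.05 and 0.05 m and y of block3 in the frame of tray_in between -0.062 and 0.062 m and z of block3 in the frame of tray_in between -0.006 and 0.006 m and x of block4 in the frame of tray_in between -0.05 and 0.05 m and y of block4 in the frame of tray_in between -0.062 and 0.062 m and z of block4 in the frame of tray_in between -0.006 and 0.006 m and value of joint tray below 0.006 m and value of joint knob above 4 rad and angle between pin's own z axis and vertical below 0.1 rad and horizontal distance between pin_tip and stand_mouth below 0.009 m and z of pin_tip in the frame of stand_mouth below -0.08 m and linear speed of pin below 0.02 m/s and velocity of joint tray below 0.01 m/s); the robot touches nothing.
It fails at once if the grey spool is moved more than 3 cm (distance of spool_big from where it was at the start of the episode above 0.03 m).
It fails at once if the black spool is moved more than 3 cm (distance of spool_dark from where it was at the start of the episode above 0.03 m).
It fails at once if the brush pot is moved more than 3 cm (distance of brush_pot from where it was at the start of the episode above 0.03 m).
Of block1, block2, block3, block4 only 2 to 4 are there at a start; the rules pass over those that are not, and their reading is None.
At some moment in a run one of block1, block2, block3, block4 may be knocked a few centimetres aside while the robot is not near it.
It also fails if it takes over 210 s, if anything falls off the work surface, if the arm or the gripper's body presses on something with over 40 N, if the wrist force passes 120 N, or if a joint passes its speed limit or range.

## Working session

There is one attempt and no reset: what is moved stays moved. The work goes in short steps, Python scripts to look and compute and a shell command to move; the robot and the scene stay as the last step left them, time stands still between calls to the robot, and variables do not carry over. Pictures are saved under pics/ and viewed, at most 14 in all, crops included, and the job is handed in when it is done.

```bash
ls; mkdir -p pics; python3 - <<'E'
from bench import sense, imaging
import cv2,numpy as np
s=sense();print({k:np.round(v,3).tolist() for k,v in s.items()})
for n in("top","side"):
    c=imaging.read_camera(n);cv2.imwrite(f"pics/{n}0.png",c["color"][:,:,::-1])
    np.savez(f"{n}0.npz",**c)
    print(n,np.round(c["intrinsics"],1).tolist(),np.round(c["extrinsics"],3).tolist())
E
```

```text
pics
{'t': 0.0, 'joint_pos': [-1.19, 0.3, 1.522, -0.0, 1.321, -0.067], 'qd': [-0.001, -0.001, -0.0, -0.001, -0.0, 0.0], 'joint_efforts': [0.0, -54.35, -36.18, -0.0, 0.004, -0.0], 'tool_pos': [0.238, -0.496, 0.231], 'ee_rot': [-3.062, -0.697, 0.0], 'wrist_force': [0.366, 0.28, -0.442], 'ft_torque': [0.051, 0.013, 0.043], 'finger_force': 0.0, 'width': 0.085}
top [[458.7, 0.0, 314.5], [0.0, 458.7, 195.3], [0.0, 0.0, 1.0]] [[-0.003, -1.0, 0.007, -0.037], [-0.992, 0.002, -0.127, 0.521], [0.127, -0.007, -0.992, 1.534], [0.0, 0.0, 0.0, 1.0]]
side [[379.3, 0.0, 317.1], [0.0, 379.3, 197.9], [0.0, 0.0, 1.0]] [[-0.919, -0.395, -0.018, 0.473], [-0.237, 0.586, -0.775, 0.246], [0.317, -0.707, -0.632, 0.936], [0.0, 0.0, 0.0, 1.0]]
```

View pics/top0.png

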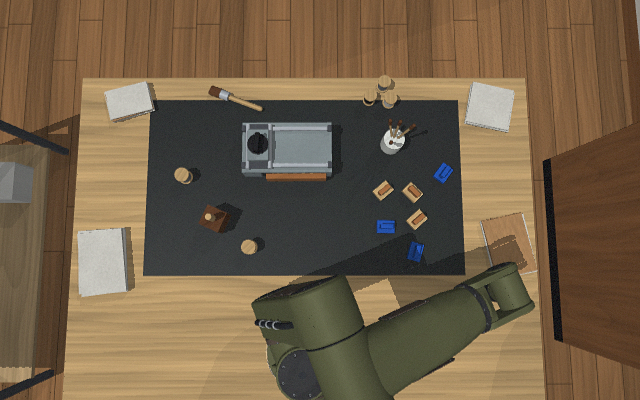

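View pics/side0.png

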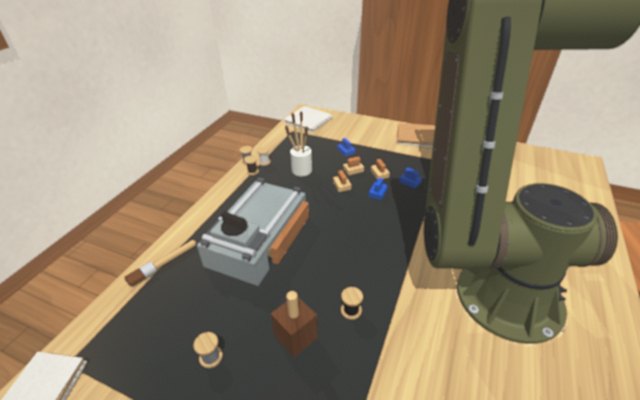

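The top view shows three wooden blocks at (383,190), (413,192) and (417,219). The look-alikes are blue ones at (386,227), (416,252) and (444,172). The press is at (287,150) with its knob at (258,143), the stand and pin at (213,218), the spools at (183,175) and (249,247), and the pot at (392,142). I choose the tan and orange blocks.

```bash
cat > h.py <<'E'
import numpy as np, cv2
from bench import sense, imaging
from scipy.spatial.transform import Rotation as R
def cam(n,f=None):
    c=dict(np.load(f)) if f else imaging.read_camera(n)
    K,E,d=c["intrinsics"],c["extrinsics"],c["depth"]
    v,u=np.mgrid[:400,:640]
    p=np.stack([(u-K[0,2])/K[0,0]*d,(v-K[1,2])/K[1,1]*d,d],-1)
    c["P"]=(p-E[:3,3])@E[:3,:3]; c["P"][d==0]=np.nan
    c["hsv"]=cv2.cvtColor(c["color"],cv2.COLOR_RGB2HSV)
    return c
def ray(c,uv,z):
    K,E=c["intrinsics"],c["extrinsics"]; uv=np.atleast_2d(uv).astype(float)
    d=np.c_[(uv-K[:2,2])/[K[0,0],K[1,1]],np.ones(len(uv))]@E[:3,:3]
    o=-E[:3,:3].T@E[:3,3]
    return (o+d*((z-o[2])/d[:,2])[:,None])[:,:2]
def proj(c,p):
    q=np.asarray(p)@c["extrinsics"][:3,:3].T+c["extrinsics"][:3,3]
    return (q/q[...,2:])[...,:2]@c["intrinsics"][:2,:2].T+c["intrinsics"][:2,2]
def rect(p):
    (cx,cy),(w,h),a=cv2.minAreaRect(np.float32(p)*1000)
    if w<h:w,h,a=h,w,a+90
    return round(cx,1),round(cy,1),round(w,1),round(h,1),round((a+90)%180-90,1)
def blobs(c,m,z,amin=15):
    n,l,s,_=cv2.connectedComponentsWithStats(m.astype(np.uint8))
    out=[]
    for i in range(1,n):
        if s[i,4]<amin: continue
        v,u=np.nonzero(l==i); out.append((s[i,4],(round(u.mean()),round(v.mean())),rect(ray(c,np.c_[u,v],z))))
    return out
def tcp():
    s=sense();return np.array(s["tool_pos"]),R.from_rotvec(s["ee_rot"]),s
E
python3 - <<'E'
from h import *
c=cam("top","top0.npz");P=c["P"];z=P[...,2];H,S,V=[c["hsv"][...,i] for i in range(3)]
v,u=np.mgrid[:400,:640]
reg=lambda a,b,e,f:(u>a)&(u<b)&(v>e)&(v<f)
pr=reg(225,350,105,195)
for a,b in((.078,.100),(.1,.115),(.12,.13),(.13,.145),(.155,.18)):
    m=pr&(z>a)&(z<b)
    if m.sum()>5: print(a,b,m.sum(),rect(P[m][:,:2]),np.round(np.nanmedian(z[m]),4))
m=pr&(z>.07)&(z<.2);print("press",rect(P[m][:,:2]))
m=pr&(H<15)&(S>120)&(z>.03)&(z<.08);print("board",m.sum(),rect(P[m][:,:2]),np.nanmax(z[m]))
m=pr&(V<50)&(z>.12);print("knob",m.sum(),rect(P[m][:,:2]))
b=reg(350,470,155,270)
m=b&(S>70)&(H<30)&(z<.08)
for o in blobs(c,m,.03):print("blk",o)
m=b&(S>70)&(H>100)&(H<130)&(z<.08)
for o in blobs(c,m,.02):print("blue",o)
m=reg(190,235,195,240)&(z>.08)&(z<.1);print("stand",rect(P[m][:,:2]),np.median(z[m]))
m=reg(190,235,195,240)&(z>.13)&(z<.2);print("pin",m.sum(),P[m].mean(0).round(3),np.nanmax(z[m]))
for r in((165,200,160,190),(235,265,235,260)):
    m=reg(*r)&(z>.05)&(z<.07);print("spool",rect(P[m][:,:2]))
m=reg(375,410,125,160)&(z>.07)&(z<.1);print("pot",rect(P[m][:,:2]))
im=cv2.resize(c["color"][100:265,170:470],None,fx=2.6,fy=2.6,interpolation=cv2.INTER_CUBIC);cv2.imwrite("pics/crop1.png",im[:,:,::-1])
E
```

```text
0.078 0.1 3179 (674.8, 55.7, 300.1, 175.4, 89.9) 0.085
0.1 0.115 513 (676.7, 55.2, 296.7, 150.4, 89.5) 0.1042
0.12 0.13 319 (677.5, 147.6, 105.0, 69.4, 0.8) 0.1251
0.13 0.145 235 (676.2, 146.9, 93.9, 66.5, 3.4) 0.1357
0.155 0.18 105 (677.4, 147.9, 60.7, 16.7, -3.6) 0.1662
press (668.8, 55.8, 300.1, 188.5, 89.9)
board 393 (583.9, 25.2, 198.8, 20.1, -89.9) 0.0794709035922083
knob 319 (677.0, 146.2, 63.3, 62.9, -80.4)
blk (np.int32(839), (466, 206), (464.7, -550.4, 388.3, 31.3, -2.6))
blk (np.int32(239), (383, 190), (539.5, -272.6, 63.3, 44.9, -49.7))
blk (np.int32(246), (412, 192), (532.4, -373.0, 57.8, 49.6, 44.2))
blk (np.int32(249), (416, 219), (438.7, -384.7, 63.6, 45.2, -46.1))
blue (np.int32(260), (443, 173), (602.3, -484.2, 69.3, 46.8, -38.1))
blue (np.int32(270), (385, 226), (416.4, -279.3, 61.7, 48.5, 88.8))
blue (np.int32(272), (415, 251), (330.8, -378.4, 64.4, 49.1, -15.9))
stand (440.4, 296.9, 73.1, 69.7, 65.5) 0.08963233436279078
pin 48 [0.44  0.295 0.152] 0.16115846240919696
spool (590.4, 411.2, 47.2, 46.5, 64.9)
spool (347.8, 182.4, 46.8, 42.9, 89.8)
pot (705.3, -304.3, 70.2, 69.4, -46.5)
```

View pics/crop1.png

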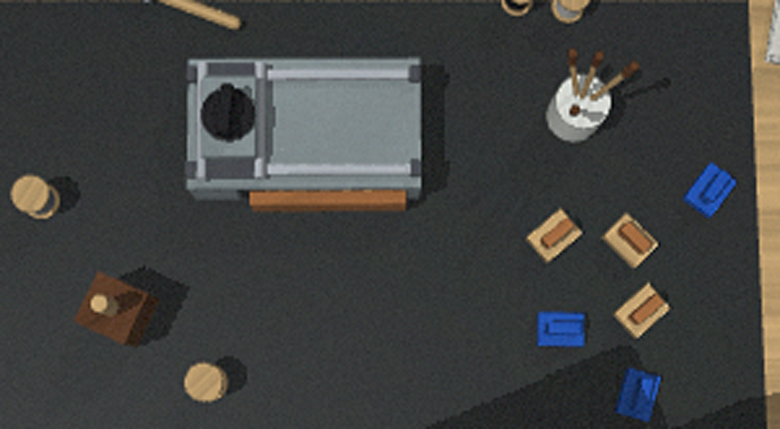

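The crop confirms three tan blocks with orange handles, apart from the blue look-alikes. The press's yaw is about 0 and the knob bar lies about -3.6° off world x. Next I plan the approach above the knob.

```bash
cat >> h.py <<'E'
def ang():
    p,r,_=tcp();x=r.as_matrix()[:,0];return np.degrees(np.arctan2(x[1],x[0]))
def plan(x,y,z,th,n,p0=None,t0=None):
    """mm-level straight move, tool down, spread over n rows; prints rows in tool axes (cm, deg)"""
    p=tcp()[0] if p0 is None else np.array(p0);a=ang() if t0 is None else t0
    d=(np.array([x,y,z])-p)*100/n;dt=(th-a)/n
    for i in range(n):
        t=np.radians(a+i*dt);c,s=np.cos(t),np.sin(t)
        print([round(float(q),2) for q in(c*d[0]+s*d[1],s*d[0]-c*d[1],-d[2])],round(-dt,2))
E
python3 - <<'E'
from h import *
print(tcp()[0],ang()); plan(.677,.148,.30,176.4,18)
E
```

```text
[ 0.23805306 -0.49557331  0.23076371] 25.65511300885808
[3.75, -2.17, -0.38] -8.37
[4.02, -1.6, -0.38] -8.37
[4.21, -1.0, -0.38] -8.37
[4.31, -0.37, -0.38] -8.37
[4.32, 0.26, -0.38] -8.37
[4.24, 0.89, -0.38] -8.37
[4.06, 1.49, -0.38] -8.37
[3.8, 2.07, -0.38] -8.37
[3.46, 2.6, -0.38] -8.37
[3.04, 3.08, -0.38] -8.37
[2.56, 3.49, -0.38] -8.37
[2.03, 3.82, -0.38] -8.37
[1.45, 4.08, -0.38] -8.37
[0.84, 4.25, -0.38] -8.37
[0.21, 4.32, -0.38] -8.37
[-0.42, 4.31, -0.38] -8.37
[-1.04, 4.2, -0.38] -8.37
[-1.64, 4.0, -0.38] -8.37
```

```bash
python3 -m pendant '[{"offset":[3.75,-2.2,-0.4],"delta_rot":[0,0,-8.4]},{"offset":[4.0,-1.6,-0.4],"delta_rot":[0,0,-8.4]},{"offset":[4.2,-1.0,-0.4],"delta_rot":[0,0,-8.4]},{"offset":[4.3,-0.4,-0.4],"delta_rot":[0,0,-8.4]},{"offset":[4.3,0.3,-0.4],"delta_rot":[0,0,-8.4]},{"offset":[4.2,0.9,-0.4],"delta_rot":[0,0,-8.4]},{"offset":[4.1,1.5,-0.4],"delta_rot":[0,0,-8.4]},{"offset":[3.8,2.1,-0.4],"delta_rot":[0,0,-8.4]},{"offset":[3.5,2.6,-0.4],"delta_rot":[0,0,-8.4]}]'
python3 -m pendant '[{"offset":[3.0,3.1,-0.4],"delta_rot":[0,0,-8.4]},{"offset":[2.6,3.5,-0.4],"delta_rot":[0,0,-8.4]},{"offset":[2.0,3.8,-0.4],"delta_rot":[0,0,-8.4]},{"offset":[1.4,4.1,-0.4],"delta_rot":[0,0,-8.4]},{"offset":[0.8,4.2,-0.4],"delta_rot":[0,0,-8.4]},{"offset":[0.2,4.3,-0.4],"delta_rot":[0,0,-8.4]},{"offset":[-0.4,4.3,-0.4],"delta_rot":[0,0,-8.4]},{"offset":[-1.0,4.2,-0.4],"delta_rot":[0,0,-8.4]},{"offset":[-1.6,4.0,-0.4],"delta_rot":[0,0,-8.4]},{"offset":[0,0,0],"delta_rot":[0,0,0]}]'
python3 - <<'E'
from h import *
p,r,s=tcp();print(p,ang(),s["joint_pos"],s["wrist_force"])
c=cam("wrist");cv2.imwrite("pics/w1.png",c["color"][:,:,::-1])
P=c["P"];z=P[...,2]
for a,b in((.08,.09),(.12,.13),(.155,.18)):
    m=(z>a)&(z<b)&(P[...,0]>.55);print(a,m.sum(),rect(P[m][:,:2]) if m.sum()>9 else 0)
c=cam("top");P=c["P"];np.savez("top1.npz",**{k:c[k] for k in("color","depth","intrinsics","extrinsics")})
H,S,V=[c["hsv"][...,i] for i in range(3)]
v,u=np.mgrid[:400,:640];m=(u>350)&(u<460)&(v>155)&(v<330)&(S>70)&(H<30)&(P[...,2]<.08)
for o in blobs(c,m,.03,60):print(o)
E
```

```text
t: 1.23
tool_pos: [0.4575, -0.172, 0.2672]
ee_rot: [-1.987, -2.433, 0.0]
wrist_force: [0.4, -0.6, -0.9]
width: 0.0857
finger_force: 0.0
t: 2.48
tool_pos: [0.6746, 0.1508, 0.3016]
ee_rot: [-0.079, -3.139, 0.0]
wrist_force: [-1.1, -0.2, -0.6]
width: 0.0856
finger_force: 0.0
[0.67459232 0.15080375 0.30164868] 177.10296746459107 [ 1.66901988e-01  6.06937284e-01  9.24342561e-01  1.61117273e-04
  1.61210916e+00 -1.35332528e+00] [-1.07651399 -0.23186879 -0.64613646]
0.08 17519 (677.6, -47.4, 512.7, 170.6, -89.8)
0.12 2243 (676.0, 151.2, 104.1, 70.0, 0.2)
0.155 869 (676.1, 151.2, 61.4, 16.0, -5.0)
(np.int32(239), (383, 190), (539.4, -272.7, 63.3, 45.3, -49.8))
(np.int32(248), (412, 192), (532.5, -373.0, 58.0, 49.5, 43.9))
(np.int32(249), (416, 219), (439.2, -385.1, 64.2, 46.1, -51.4))
(np.int32(5969), (405, 302), (163.6, -340.0, 364.3, 176.1, 89.8))
```

View pics/w1.png

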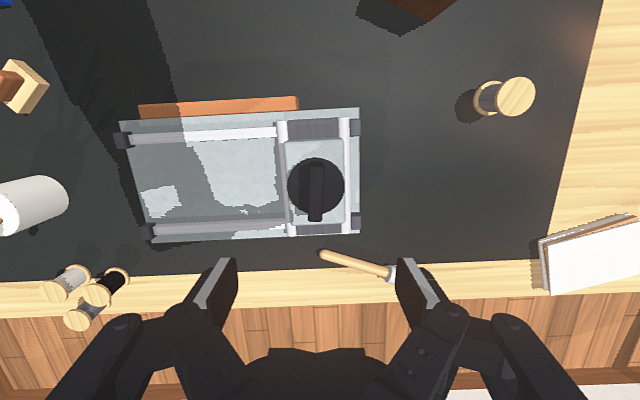

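The wrist view shows the knob bar at about (316,190), centre (0.676,0.151), angle about -5°. Descend and grip.

```bash
python3 -m pendant '[{"offset":[-0.2,-0.1,5],"delta_rot":[0,0,1.4]},{"offset":[0,0,5],"delta_rot":[0,0,0]},{"offset":[0,0,4],"delta_rot":[0,0,0]},{"offset":[0,0,2.1],"delta_rot":[0,0,0]},{"offset":[0,0,0],"delta_rot":[0,0,0]}]' 0.5
python3 -m pendant '[{"offset":[0,0,0],"delta_rot":[0,0,0]},{"offset":[0,0,0],"delta_rot":[0,0,0]},{"offset":[0,0,0],"delta_rot":[0,0,0]},{"offset":[0,0,0],"delta_rot":[0,0,0]},{"offset":[0,0,0],"delta_rot":[0,0,0]}]' 0 50
python3 - <<'E'
from h import *
p,r,s=tcp();print(p,ang(),s["width"],s["wrist_force"],s["ft_torque"])
a=ang();plan(p[0],p[1]-.02861*np.radians(150),p[2],a-150,15)
E
```

```text
t: 3.2
tool_pos: [0.6752, 0.1462, 0.141]
ee_rot: [-0.128, -3.136, 0.001]
wrist_force: [0.1, -0.2, 0.5]
width: 0.0425
finger_force: 0.0
t: 3.82
tool_pos: [0.677, 0.1488, 0.1445]
ee_rot: [0.124, 3.135, 0.004]
wrist_force: [4.4, 9.7, 1.8]
width: 0.0156
finger_force: 47.7
[0.67699229 0.14881348 0.14451228] 175.46532525919793 0.01556118042685885 [4.37302444 9.67949187 1.7832935 ] [ 1.46538894 -0.79559611 -0.30817224]
[-0.04, -0.5, -0.0] 10.0
[-0.13, -0.48, -0.0] 10.0
[-0.21, -0.45, -0.0] 10.0
[-0.28, -0.41, -0.0] 10.0
[-0.35, -0.36, -0.0] 10.0
[-0.41, -0.29, -0.0] 10.0
[-0.45, -0.21, -0.0] 10.0
[-0.48, -0.13, -0.0] 10.0
[-0.5, -0.05, -0.0] 10.0
[-0.5, 0.04, -0.0] 10.0
[-0.48, 0.13, -0.0] 10.0
[-0.45, 0.21, -0.0] 10.0
[-0.41, 0.28, -0.0] 10.0
[-0.36, 0.35, -0.0] 10.0
[-0.29, 0.41, -0.0] 10.0
```

```bash
python3 -m pendant '[{"offset":[-0.15,0.25,0],"delta_rot":[0,0,0]},{"offset":[-0.04,-0.5,0],"delta_rot":[0,0,10]},{"offset":[-0.13,-0.48,0],"delta_rot":[0,0,10]},{"offset":[-0.21,-0.45,0],"delta_rot":[0,0,10]},{"offset":[-0.28,-0.41,0],"delta_rot":[0,0,10]},{"offset":[-0.35,-0.36,0],"delta_rot":[0,0,10]},{"offset":[0,0,0],"delta_rot":[0,0,0]}]'; python3 -c "
from h import *
print(ang(),sense()['ft_torque'],sense()['joint_pos'])"
```

```text
t: 4.7
tool_pos: [0.6778, 0.125, 0.1445]
ee_rot: [1.443, 2.789, 0.002]
wrist_force: [-7.2, 2.4, 5.5]
width: 0.015
finger_force: 48.7
125.28316678327428 [ 0.13195468  1.03318912 -0.16623664] [ 1.29004545e-01  6.84329480e-01  1.16082217e+00  7.00146651e-04
  1.29491206e+00 -4.86993189e-01]
```

```bash
python3 -m pendant '[{"offset":[-0.41,-0.29,0],"delta_rot":[0,0,10]},{"offset":[-0.45,-0.21,0],"delta_rot":[0,0,10]},{"offset":[-0.48,-0.13,0],"delta_rot":[0,0,10]},{"offset":[-0.5,-0.05,0],"delta_rot":[0,0,10]},{"offset":[-0.5,0.04,0],"delta_rot":[0,0,10]},{"offset":[-0.48,0.13,0],"delta_rot":[0,0,10]},{"offset":[-0.45,0.21,0],"delta_rot":[0,0,10]},{"offset":[-0.41,0.28,0],"delta_rot":[0,0,10]},{"offset":[-0.36,0.35,0],"delta_rot":[0,0,10]},{"offset":[-0.29,0.41,0],"delta_rot":[0,0,10]}]'
python3 -m pendant '[{"offset":[0,0,0],"delta_rot":[0,0,0]},{"offset":[0,0,0],"delta_rot":[0,0,0]}]' 0.5; python3 -c "
from h import *
print(ang(),tcp()[0],sense()['ft_torque'],sense()['joint_pos'])"
```

```text
t: 5.95
tool_pos: [0.6782, 0.075, 0.1445]
ee_rot: [-3.066, -0.683, -0.004]
wrist_force: [-0.9, 3.1, 4.6]
width: 0.0149
finger_force: 48.5
t: 6.2
tool_pos: [0.678, 0.0749, 0.1428]
ee_rot: [3.063, 0.698, 0.001]
wrist_force: [0.1, 0.3, -0.2]
width: 0.0429
finger_force: 0.0
25.67181064628476 [0.67804495 0.07487568 0.14284268] [ 0.00169764  0.02541538 -0.07318375] [ 5.63237302e-02  6.69992712e-01  1.18816949e+00 -5.49148350e-05
  1.28258323e+00  1.17907816e+00]
```

```bash
python3 -m pendant '[{"offset":[0,0,-4],"delta_rot":[0,0,0]},{"offset":[0,0,0],"delta_rot":[0,0,-10]},{"offset":[0,0,0],"delta_rot":[0,0,-10]},{"offset":[0,0,0],"delta_rot":[0,0,-10]},{"offset":[0,0,0],"delta_rot":[0,0,-10]},{"offset":[0,0,0],"delta_rot":[0,0,-10]},{"offset":[0,0,0],"delta_rot":[0,0,-10]},{"offset":[0,0,0],"delta_rot":[0,0,-10]},{"offset":[0,0,0],"delta_rot":[0,0,-10]},{"offset":[0,0,0],"delta_rot":[0,0,-10]}]'
python3 -m pendant '[{"offset":[0,0,0],"delta_rot":[0,0,-10]},{"offset":[0,0,0],"delta_rot":[0,0,-10]},{"offset":[0,0,0],"delta_rot":[0,0,-10]},{"offset":[0,0,0],"delta_rot":[0,0,-10]},{"offset":[0,0,0],"delta_rot":[0,0,-10]},{"offset":[0,0,0],"delta_rot":[0,0,-10]},{"offset":[0,0,0],"delta_rot":[0,0,-10]},{"offset":[0,0,0],"delta_rot":[0,0,-10]},{"offset":[0,0,0],"delta_rot":[0,0,-10]},{"offset":[0,0,4],"delta_rot":[0,0,0]}]'
python3 -m pendant '[{"offset":[0,0,0],"delta_rot":[0,0,0]},{"offset":[0,0,0],"delta_rot":[0,0,0]},{"offset":[0,0,0],"delta_rot":[0,0,0]},{"offset":[0,0,0],"delta_rot":[0,0,0]}]' 0
python3 - <<'E'
from h import *
p=tcp()[0];a=ang();print(a,p,sense()['wrist_force']);plan(p[0],p[1]-.02861*np.radians(90),p[2],a-90,9)
E
```

```text
t: 7.45
tool_pos: [0.6779, 0.075, 0.1824]
ee_rot: [1.665, 2.664, 0.0]
wrist_force: [0.4, -0.2, -0.5]
width: 0.0425
finger_force: 0.0
t: 8.7
tool_pos: [0.6794, 0.0751, 0.1452]
ee_rot: [-0.7, 3.056, -0.002]
wrist_force: [0.6, 0.1, -0.6]
width: 0.0427
finger_force: 0.0
t: 9.2
tool_pos: [0.6778, 0.075, 0.1425]
ee_rot: [0.693, -3.064, -0.0]
wrist_force: [0.4, 1.7, -9.0]
width: 0.0153
finger_force: 53.1
-154.52173827888782 [0.67783054 0.07501463 0.14250934] [ 0.43557057  1.72657215 -8.981849  ]
[0.21, -0.45, -0.0] 10.0
[0.13, -0.48, -0.0] 10.0
[0.05, -0.5, -0.0] 10.0
[-0.04, -0.5, -0.0] 10.0
[-0.13, -0.48, -0.0] 10.0
[-0.21, -0.45, -0.0] 10.0
[-0.28, -0.41, -0.0] 10.0
[-0.35, -0.36, -0.0] 10.0
[-0.41, -0.29, -0.0] 10.0
```

```bash
python3 -m pendant '[{"offset":[0.21,-0.45,0],"delta_rot":[0,0,10]},{"offset":[0.13,-0.48,0],"delta_rot":[0,0,10]},{"offset":[0.05,-0.5,0],"delta_rot":[0,0,10]},{"offset":[-0.04,-0.5,0],"delta_rot":[0,0,10]},{"offset":[-0.13,-0.48,0],"delta_rot":[0,0,10]},{"offset":[-0.21,-0.45,0],"delta_rot":[0,0,10]},{"offset":[-0.28,-0.41,0],"delta_rot":[0,0,10]},{"offset":[-0.35,-0.36,0],"delta_rot":[0,0,10]},{"offset":[0,0,0],"delta_rot":[0,0,0]}]'
python3 -m pendant '[{"offset":[-0.2,-0.15,0],"delta_rot":[0,0,5]},{"offset":[0,0,0],"delta_rot":[0,0,2]},{"offset":[0,0,0],"delta_rot":[0,0,0]}]'
python3 -c "
from h import *
print(ang(),tcp()[0],sense()['ft_torque'])"
```

```text
t: 10.32
tool_pos: [0.678, 0.0352, 0.1425]
ee_rot: [-1.438, -2.793, -0.001]
wrist_force: [0.8, 4.5, -8.4]
width: 0.0149
finger_force: 53.2
t: 10.7
tool_pos: [0.6781, 0.0324, 0.1425]
ee_rot: [1.602, 2.701, -0.0]
wrist_force: [1.5, -1.0, -7.3]
width: 0.0148
finger_force: 54.0
118.65475302021164 [0.67812123 0.03236431 0.14254546] [-0.04149394 -0.30887384  0.70247403]
```

```bash
python3 -m pendant '[{"offset":[0,0,0],"delta_rot":[0,0,0]},{"offset":[0,0,-2],"delta_rot":[0,0,0]},{"offset":[0,0,-5],"delta_rot":[0,0,0]},{"offset":[0,0,-5],"delta_rot":[0,0,7]},{"offset":[0,0,-3],"delta_rot":[0,0,7]},{"offset":[0,0,-1],"delta_rot":[0,0,7]},{"offset":[0,0,0],"delta_rot":[0,0,7.6]},{"offset":[3,-2,0],"delta_rot":[0,0,0]},{"offset":[0,0,0],"delta_rot":[0,0,0]}]' 0.6
cat > look.py <<'E'
from h import *
import sys
p,r,s=tcp();print(p,ang())
c=cam("wrist");cv2.imwrite(f"pics/{sys.argv[1]}.png",c["color"][:,:,::-1])
np.savez(sys.argv[1]+".npz",tool=np.r_[p,r.as_rotvec()],**{k:c[k] for k in("color","depth","intrinsics","extrinsics")})
E
python3 look.py w2; python3 - <<'E'
from h import *
c=cam("wrist","w2.npz");P=c["P"];z=P[...,2]
g=proj(c,np.array([.653,.157,.084]));print("hole px",g)
for a,b in((.08,.09),(.12,.13),(.155,.18)):
    m=(z>a)&(z<b)&(P[...,0]>.5)&(P[...,1]>-.15)&(P[...,1]<.25);print(a,m.sum(),rect(P[m][:,:2]) if m.sum()>9 else 0)
H,S,V=[c["hsv"][...,i] for i in range(3)]
m=(np.hypot(P[...,0]-.653,P[...,1]-.157)<.03);u,v=np.round(g).astype(int)
print(c["hsv"][v-16:v+17:4,u-16:u+17:4].tolist())
E
```

```text
t: 11.82
tool_pos: [0.6573, 0.0641, 0.3052]
ee_rot: [2.22, 2.22, 0.004]
wrist_force: [0.5, 0.3, 0.5]
width: 0.0509
finger_force: 0.0
[0.65730609 0.06405027 0.30516315] 89.9901593411216
hole px [312.80721563 100.34797607]
0.08 16877 (677.8, 58.2, 300.7, 170.8, -89.8)
0.12 2163 (677.8, 34.5, 105.3, 68.5, -0.1)
0.155 817 (677.3, 34.1, 61.3, 16.1, -60.4)
[[[90, 8, 222], [95, 7, 223], [94, 8, 220], [101, 9, 224], [97, 10, 223], [102, 6, 223], [90, 7, 223], [100, 7, 225], [84, 6, 226]], [[90, 7, 222], [95, 7, 224], [21, 89, 252], [24, 118, 253], [24, 119, 253], [23, 121, 255], [105, 11, 227], [90, 7, 227], [94, 8, 227]], [[90, 10, 222], [18, 29, 235], [24, 115, 254], [165, 9, 119], [117, 18, 128], [26, 114, 255], [24, 126, 255], [94, 8, 225], [94, 8, 226]], [[94, 8, 221], [24, 128, 255], [16, 101, 184], [132, 8, 160], [128, 6, 160], [117, 17, 164], [24, 115, 253], [103, 18, 232], [94, 8, 226]], [[101, 9, 223], [24, 127, 253], [110, 44, 144], [120, 3, 164], [128, 6, 165], [110, 9, 165], [24, 115, 254], [103, 20, 232], [94, 8, 226]], [[94, 9, 221], [22, 99, 253], [30, 77, 255], [135, 9, 164], [0, 0, 255], [120, 8, 254], [23, 118, 253], [101, 9, 227], [90, 8, 225]], [[98, 9, 220], [102, 17, 225], [24, 123, 253], [25, 114, 255], [29, 100, 255], [24, 117, 252], [20, 35, 234], [90, 6, 222], [90, 6, 224]], [[100, 10, 221], [94, 8, 221], [98, 14, 221], [18, 81, 176], [18, 113, 219], [96, 15, 173], [90, 8, 222], [98, 9, 222], [95, 7, 222]], [[94, 8, 222], [90, 8, 221], [87, 11, 216], [98, 9, 218], [93, 10, 220], [94, 9, 218], [94, 9, 221], [98, 9, 221], [94, 9, 220]]]
```

View pics/w2.png

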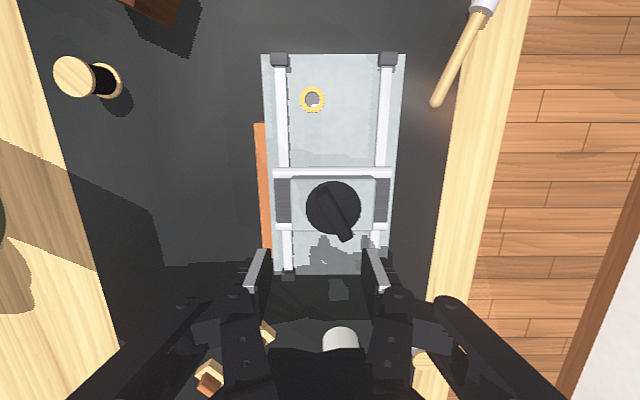

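The wrist view shows the brass-rimmed hole at (312,100) uncovered and the carriage at the far stop with the bar at -60° (knob about 4.2). On to the pin.

```bash
python3 -m pendant '[{"offset":[3.5,-4.3,0],"delta_rot":[0,0,0]},{"offset":[3.5,-4.3,0],"delta_rot":[0,0,0]},{"offset":[3.5,-4.3,0],"delta_rot":[0,0,0]},{"offset":[3.5,-4.3,0],"delta_rot":[0,0,0]},{"offset":[3.5,-4.4,0],"delta_rot":[0,0,0]},{"offset":[0,0,0],"delta_rot":[0,0,0]},{"offset":[0,0,0],"delta_rot":[0,0,0]}]' 0.6
python3 look.py w3; python3 - <<'E'
from h import *
c=cam("wrist","w2.npz");m=(c["hsv"][...,1]>70)&(c["hsv"][...,0]>17)&(c["hsv"][...,0]<30);v,u=np.mgrid[:400,:640]
m&=np.hypot(u-312,v-100)<25
V,U=np.nonzero(m);(e,_,_)=cv2.fitEllipse(cv2.convexHull(np.c_[U,V].astype(np.float32)));print("hole",e,ray(c,e,.084))
c=cam("wrist","w3.npz");P=c["P"];z=P[...,2];n=np.hypot(P[...,0]-.44,P[...,1]-.297)
m=(n<.06)&(z>.085)&(z<.095);print("stand",rect(P[m][:,:2]))
m=(n<.05)&(z>.150)&(z<.165);print("pin top",m.sum(),rect(P[m][:,:2]),np.nanmedian(z[m]))
m=(n<.05)&(z>.1)&(z<.15);print("pin side",m.sum(),rect(P[m][:,:2]),P[m].mean(0))
E
```

```text
t: 12.75
tool_pos: [0.4432, 0.2377, 0.3032]
ee_rot: [2.224, 2.218, 0.002]
wrist_force: [0.8, -0.7, -0.2]
width: 0.0515
finger_force: 0.0
[0.44315079 0.23765511 0.30321603] 89.85836239170403
hole (311.67987060546875, 99.12030792236328) [[0.65161888 0.15841677]]
stand (439.3, 299.8, 70.1, 70.0, -24.4)
pin top 357 (439.4, 299.9, 20.8, 20.8, -45.9) 0.1554931969910474
pin side 22 (439.3, 308.5, 17.1, 4.5, 0.8) [0.44018354 0.30928848 0.12792861]
```

View pics/w3.png

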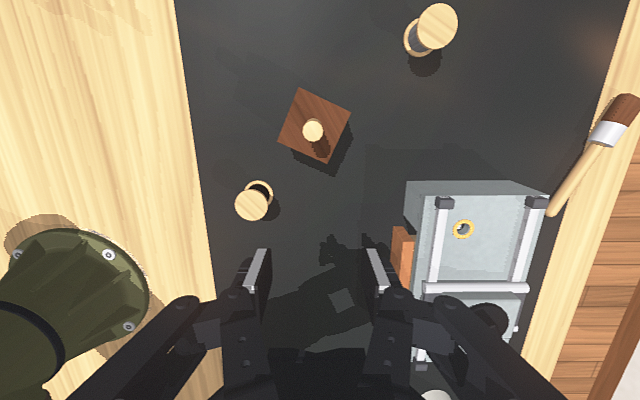

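The pin stands at pixel (313,130) in the stand, at about (0.440,0.298). Grasp it.

```bash
python3 -m pendant '[{"offset":[3,-0.2,2],"delta_rot":[0,0,0]},{"offset":[3.1,-0.1,4],"delta_rot":[0,0,0]},{"offset":[0,0,5],"delta_rot":[0,0,0]},{"offset":[0,0,5],"delta_rot":[0,0,0]},{"offset":[0,0,3.2],"delta_rot":[0,0,0]},{"offset":[0,0,0],"delta_rot":[0,0,0]},{"offset":[0,0,0],"delta_rot":[0,0,0]}]' 0.6
python3 -m pendant '[{"offset":[0,0,0],"delta_rot":[0,0,0]},{"offset":[0,0,0],"delta_rot":[0,0,0]},{"offset":[0,0,0],"delta_rot":[0,0,0]},{"offset":[0,0,0],"delta_rot":[0,0,0]}]' 0 60
```

```text
t: 13.68
tool_pos: [0.4408, 0.299, 0.1117]
ee_rot: [2.225, 2.217, 0.003]
wrist_force: [-0.5, 0.0, 1.0]
width: 0.0515
finger_force: 0.0
t: 14.18
tool_pos: [0.4401, 0.2993, 0.1116]
ee_rot: [2.224, 2.218, 0.003]
wrist_force: [-0.6, -1.4, 6.1]
width: 0.0207
finger_force: 58.3
```

```bash
python3 -m pendant '[{"offset":[0,0,-3],"delta_rot":[0,0,0]},{"offset":[0,0,-5],"delta_rot":[0,0,0]},{"offset":[0,0,-4.5],"delta_rot":[0,0,0]},{"offset":[-2.8,4.2,0],"delta_rot":[0,0,0]},{"offset":[-2.8,4.2,0],"delta_rot":[0,0,0]},{"offset":[-2.8,4.2,0],"delta_rot":[0,0,0]},{"offset":[-2.9,4.3,0],"delta_rot":[0,0,0]},{"offset":[-2.9,4.3,0],"delta_rot":[0,0,0]},{"offset":[0,0,2.7],"delta_rot":[0,0,0]},{"offset":[0,0,0],"delta_rot":[0,0,0]}]'
python3 look.py w4; python3 -c "
from h import *
c=cam('wrist','w4.npz');print(proj(c,np.array([[.6525,.157,.084],tcp()[0]-[0,0,.1066]])))"
```

```text
t: 15.42
tool_pos: [0.6506, 0.1561, 0.2064]
ee_rot: [-2.223, -2.216, 0.005]
wrist_force: [-1.2, 0.9, -0.3]
width: 0.0206
finger_force: 58.9
[0.65059071 0.15607279 0.20644634] 89.82625164731886
[[319.4619201  195.69838764]
 [317.88111531 201.76292257]]
```

View pics/w4.png

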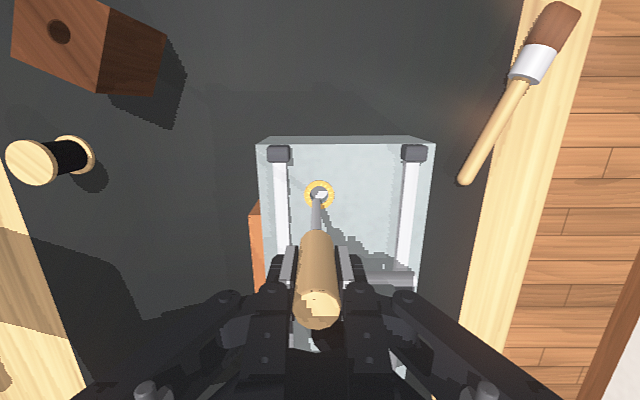

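```bash
python3 - <<'E'
from h import *
c=cam('wrist','w4.npz')
cv2.imwrite("pics/w4c.png",cv2.resize(c["color"][165:245,280:360],None,fx=7,fy=7,interpolation=cv2.INTER_NEAREST)[:,:,::-1])
E
```

```text
(no output)
```

View pics/w4c.png

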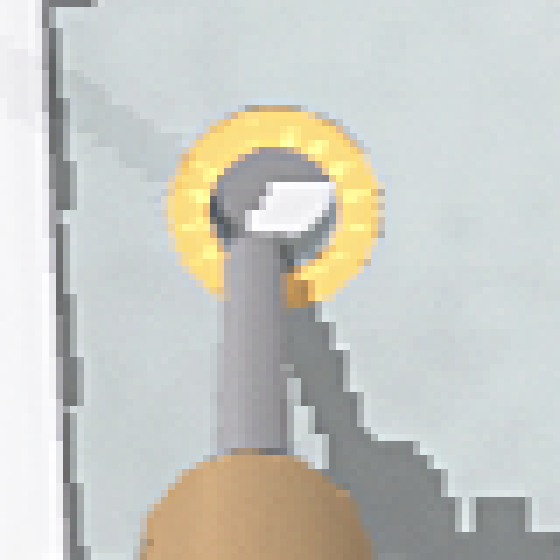

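The crop shows the rod tip at about (316.7,201), slightly left of and nearer than the bush centre at (319.3,194.6). I'll compute the offset.

```bash
python3 - <<'E'
from h import *
c=cam('wrist','w4.npz')
print(ray(c,[319.3,194.6],.084)-ray(c,[316.7,200.8],.0998),ray(c,[319.3,194.6],.084),ray(c,[316.7,200.8],.0998))
E
```

```text
[[0.00258314 0.00121703]] [[0.65233656 0.158153  ]] [[0.64975342 0.15693597]]
```

```bash
python3 -m pendant '[{"offset":[0.1,0.25,0],"delta_rot":[0,0,0]},{"offset":[0,0,1.5],"delta_rot":[0,0,0]},{"offset":[0,0,1.5],"delta_rot":[0,0,0]},{"offset":[0,0,1],"delta_rot":[0,0,0]},{"offset":[0,0,0.7],"delta_rot":[0,0,0]},{"offset":[0,0,0.7],"delta_rot":[0,0,0]},{"offset":[0,0,0],"delta_rot":[0,0,0]}]'
python3 - <<'E'
from h import *
c=cam("top");P=c["P"];H,S,V=[c["hsv"][...,i] for i in range(3)]
v,u=np.mgrid[:400,:640];m=(u>225)&(u<350)&(v>150)&(v<260)&(H<15)&(S>120)&(P[...,2]>.055)&(P[...,2]<.085)
print(m.sum(),rect(P[m][:,:2]) if m.sum()>5 else 0)
E
```

```text
t: 16.35
tool_pos: [0.6538, 0.1575, 0.1542]
ee_rot: [2.224, 2.219, 0.0]
wrist_force: [-1.2, 0.2, 4.4]
width: 0.0209
finger_force: 59.0
297 (553.8, 10.3, 167.7, 19.2, -90.0)
```

```bash
python3 -m pendant '[{"offset":[0,0,0.3],"delta_rot":[0,0,0]},{"offset":[0,0,0],"delta_rot":[0,0,0]},{"offset":[0,0,0],"delta_rot":[0,0,0]},{"offset":[0,0,0],"delta_rot":[0,0,0]},{"offset":[0,0,0],"delta_rot":[0,0,0]},{"offset":[0,0,0],"delta_rot":[0,0,0]},{"offset":[0,0,0],"delta_rot":[0,0,0]},{"offset":[0,0,0],"delta_rot":[0,0,0]}]'
python3 - <<'E'
from h import *
c=cam("top");P=c["P"];H,S,V=[c["hsv"][...,i] for i in range(3)]
v,u=np.mgrid[:400,:640];m=(u>225)&(u<350)&(v>150)&(v<260)&(H<15)&(S>120)&(P[...,2]>.055)&(P[...,2]<.085)
print(m.sum(),rect(P[m][:,:2]) if m.sum()>5 else 0); print(tcp()[0])
E
```

```text
t: 17.4
tool_pos: [0.6538, 0.1575, 0.1513]
ee_rot: [2.224, 2.219, 0.0]
wrist_force: [0.9, -0.0, 3.6]
width: 0.0207
finger_force: 59.1
226 (432.9, -6.2, 139.8, 17.5, 89.8)
[0.65377745 0.15751244 0.15131877]
```

Tray is out (board centre x 0.433). Return the pin to the stand.

```bash
python3 -m pendant '[{"offset":[0,0,-3],"delta_rot":[0,0,0]},{"offset":[0,0,-5],"delta_rot":[0,0,0]},{"offset":[0,0,-1],"delta_rot":[0,0,0]},{"offset":[2.8,-4.2,0],"delta_rot":[0,0,0]},{"offset":[2.8,-4.2,0],"delta_rot":[0,0,0]},{"offset":[2.8,-4.3,0],"delta_rot":[0,0,0]},{"offset":[2.9,-4.3,0],"delta_rot":[0,0,0]},{"offset":[2.9,-4.3,0],"delta_rot":[0,0,0]},{"offset":[0,0,0],"delta_rot":[0,0,0]},{"offset":[0,0,0],"delta_rot":[0,0,0]}]'
python3 look.py w5
python3 - <<'E'
from h import *
c=cam('wrist','w5.npz')
print(proj(c,np.array([[.440,.2995,.09],tcp()[0]-[0,0,.1066]])))
cv2.imwrite("pics/w5c.png",cv2.resize(c["color"][140:280,250:390],None,fx=4,fy=4,interpolation=cv2.INTER_NEAREST)[:,:,::-1])
E
```

```text
t: 18.7
tool_pos: [0.4412, 0.2998, 0.2406]
ee_rot: [-2.224, -2.219, 0.002]
wrist_force: [-0.2, -0.2, -1.3]
width: 0.0208
finger_force: 58.9
[0.44116893 0.29978626 0.24056009] 89.86964737232483
[[316.0378917  188.98823592]
 [317.6381259  201.92364058]]
```

View pics/w5c.png

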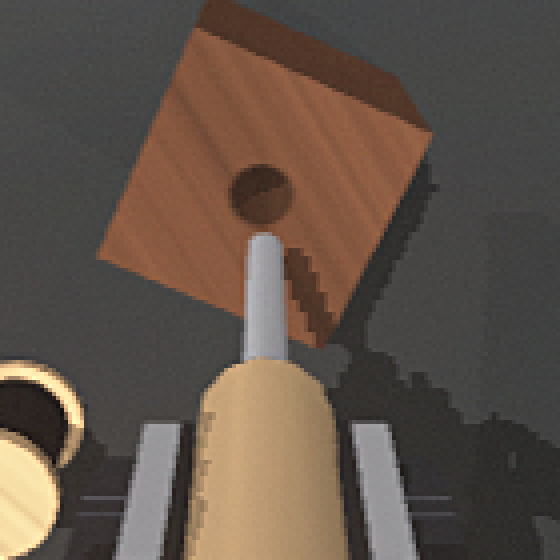

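The crop shows the rod tip in line with the stand's hole at (315,189), so I lower it.

```bash
python3 -m pendant '[{"offset":[0,-0.05,2],"delta_rot":[0,0,0]},{"offset":[0,0,2.5],"delta_rot":[0,0,0]},{"offset":[0,0,2.5],"delta_rot":[0,0,0]},{"offset":[0,0,2.5],"delta_rot":[0,0,0]},{"offset":[0,0,2],"delta_rot":[0,0,0]},{"offset":[0,0,1.1],"delta_rot":[0,0,0]},{"offset":[0,0,0],"delta_rot":[0,0,0]},{"offset":[0,0,0],"delta_rot":[0,0,0]}]'
```

```text
t: 19.75
tool_pos: [0.4411, 0.3, 0.116]
ee_rot: [2.224, 2.218, 0.002]
wrist_force: [-0.2, 1.6, -1.2]
width: 0.0205
finger_force: 58.9
```

```bash
python3 -m pendant '[{"offset":[0,0,0.3],"delta_rot":[0,0,0]},{"offset":[0,0,0],"delta_rot":[0,0,0]}]'
python3 -m pendant '[{"offset":[0,0,0],"delta_rot":[0,0,0]},{"offset":[0,0,0],"delta_rot":[0,0,0]},{"offset":[0,0,-4],"delta_rot":[0,0,0]},{"offset":[0,0,-5],"delta_rot":[0,0,0]},{"offset":[0,0,-5],"delta_rot":[0,0,0]},{"offset":[0,0,-5],"delta_rot":[0,0,0]}]' 0.6
python3 -m pendant '[{"offset":[-5,1,0],"delta_rot":[0,0,0]},{"offset":[-5,1,0],"delta_rot":[0,0,0]},{"offset":[-5,1,0],"delta_rot":[0,0,0]},{"offset":[-5,1,0],"delta_rot":[0,0,0]},{"offset":[-5,1.2,0],"delta_rot":[0,0,0]},{"offset":[-5,1.2,0],"delta_rot":[0,0,0]},{"offset":[0,0,0],"delta_rot":[0,0,0]},{"offset":[0,0,0],"delta_rot":[0,0,0]}]'
python3 look.py w6
python3 - <<'E'
from h import *
c=cam('wrist','w6.npz');P=c["P"];x,y,z=P[...,0],P[...,1],P[...,2]
near=(abs(y-.058)<.14)&(x<.59)&(x>.38)
for n,a,b in(("board",.06,.075),("wall",.027,.037),("floor",.008,.016)):
    m=near&(z>a)&(z<b);print(n,m.sum(),rect(P[m][:,:2]))
p=cam('top');P=p["P"];n=np.hypot(P[...,0]-.44,P[...,1]-.298);m=(n<.05)&(P[...,2]>.145)&(P[...,2]<.17);print("pin",P[m].mean(0))
print(tcp()[0]);plan(.53,-.38,.33,130,9)
E
```

```text
t: 20.0
tool_pos: [0.4406, 0.3001, 0.1124]
ee_rot: [2.224, 2.219, 0.0]
wrist_force: [0.6, -0.9, -1.4]
width: 0.0206
finger_force: 59.0
t: 20.75
tool_pos: [0.4404, 0.2999, 0.3042]
ee_rot: [2.224, 2.219, 0.001]
wrist_force: [0.7, 0.1, -0.2]
width: 0.0512
finger_force: 0.0
t: 21.75
tool_pos: [0.5038, 0.0001, 0.3023]
ee_rot: [-2.225, -2.218, -0.0]
wrist_force: [-0.5, -0.0, 0.9]
width: 0.0514
finger_force: 0.0
[5.03771983e-01 1.32782863e-04 3.02335348e-01] 89.8372449282283
board 2112 (431.8, 27.6, 202.7, 18.4, -89.8)
wall 1576 (514.7, 28.8, 199.1, 148.4, -89.8)
floor 9616 (511.9, 28.4, 198.4, 142.7, -89.7)
pin [0.44093573 0.29676943 0.15420516]
[0.5036983  0.00081184 0.30239792]
[-4.23, 0.3, -0.31] -4.45
[-4.24, -0.03, -0.31] -4.45
[-4.23, -0.36, -0.31] -4.45
[-4.19, -0.69, -0.31] -4.45
[-4.12, -1.01, -0.31] -4.45
[-4.03, -1.33, -0.31] -4.45
[-3.91, -1.64, -0.31] -4.45
[-3.77, -1.94, -0.31] -4.45
[-3.61, -2.22, -0.31] -4.45
```

Tray centre is at (0.509, 0.027), offset from the press centre, and the pin is back in the stand. On to the blocks.

```bash
python3 -m pendant '[{"offset":[-4.2,0.3,-0.3],"delta_rot":[0,0,-4.5]},{"offset":[-4.2,0,-0.3],"delta_rot":[0,0,-4.5]},{"offset":[-4.2,-0.4,-0.3],"delta_rot":[0,0,-4.5]},{"offset":[-4.2,-0.7,-0.3],"delta_rot":[0,0,-4.5]},{"offset":[-4.1,-1.0,-0.3],"delta_rot":[0,0,-4.5]},{"offset":[-4.0,-1.3,-0.3],"delta_rot":[0,0,-4.5]},{"offset":[-3.9,-1.6,-0.3],"delta_rot":[0,0,-4.5]},{"offset":[-3.8,-1.9,-0.3],"delta_rot":[0,0,-4.5]},{"offset":[-3.6,-2.2,-0.3],"delta_rot":[0,0,-4.5]},{"offset":[0,0,0],"delta_rot":[0,0,0]}]' 0.5
python3 look.py w7
cat > bl.py <<'E'
from h import *
import sys
c=cam('wrist',sys.argv[1]+'.npz');P=c["P"];x,y,z=P[...,0],P[...,1],P[...,2];H,S,V=[c["hsv"][...,i] for i in range(3)]
m=(z>.042)&(z<.058)&(S>70)&(H<30)&(x>.25)&(y<-.15)&(x<.66)
n,l,s,_=cv2.connectedComponentsWithStats(m.astype(np.uint8))
for i in range(1,n):
    if s[i,4]>60: q=P[l==i]; print(s[i,4],rect(q[:,:2]),q[:,2].mean().round(4))
E
python3 bl.py w7
```

```text
t: 23.1
tool_pos: [0.5319, -0.3803, 0.3283]
ee_rot: [-1.319, -2.85, -0.0]
wrist_force: [0.8, 0.8, -0.2]
width: 0.0428
finger_force: 0.0
[ 0.5319119  -0.38027572  0.3283488 ] 130.34438060905174
360 (539.7, -271.2, 42.9, 16.1, -49.9) 0.0492
339 (439.5, -385.2, 43.1, 16.1, -49.4) 0.0491
302 (533.6, -373.1, 43.5, 16.2, 45.5) 0.0492
```

View pics/w7.png

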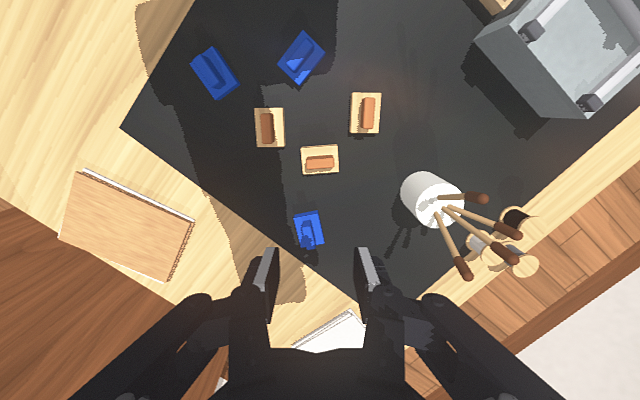

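The picture shows three tan blocks at (268,127), (320,160) and (367,113), plus three blue ones. Pick up the block at (367,113).

```bash
python3 -m pendant '[{"offset":[2.6,2.6,2],"delta_rot":[0,0,0]},{"offset":[2.6,2.5,4.2],"delta_rot":[0,0,0]},{"offset":[2.5,2.5,5],"delta_rot":[0,0,0]},{"offset":[0,0,5],"delta_rot":[0,0,0]},{"offset":[0,0,5],"delta_rot":[0,0,0]},{"offset":[0,0,5],"delta_rot":[0,0,0]},{"offset":[0,0,3],"delta_rot":[0,0,0]},{"offset":[0,0,1],"delta_rot":[0,0,0]},{"offset":[0,0,0],"delta_rot":[0,0,0]},{"offset":[0,0,0],"delta_rot":[0,0,0]}]' 0.5
python3 -m pendant '[{"offset":[0,0,0],"delta_rot":[0,0,0]},{"offset":[0,0,0],"delta_rot":[0,0,0]},{"offset":[0,0,0],"delta_rot":[0,0,0]},{"offset":[0,0,0],"delta_rot":[0,0,0]}]' 0 50
python3 -c "
from h import *
p=tcp()[0];print(p,ang());plan(.542,-.011,.14,180,6,[p[0],p[1],.14],ang())"
```

```text
t: 24.4
tool_pos: [0.5406, -0.2712, 0.029]
ee_rot: [1.317, 2.849, -0.0]
wrist_force: [-0.0, 0.0, 0.0]
width: 0.0428
finger_force: 0.0
t: 24.9
tool_pos: [0.5401, -0.2714, 0.0282]
ee_rot: [1.319, 2.85, -0.0]
wrist_force: [-2.0, 1.0, 7.1]
width: 0.0148
finger_force: 49.6
[ 0.54012797 -0.27138729  0.02822791] 130.3479468845495
[3.29, 2.83, -0.0] -8.28
[2.85, 3.28, -0.0] -8.28
[2.34, 3.65, -0.0] -8.28
[1.79, 3.95, -0.0] -8.28
[1.21, 4.17, -0.0] -8.28
[0.59, 4.3, -0.0] -8.28
```

```bash
python3 -m pendant '[{"offset":[0,0,-5.2],"delta_rot":[0,0,0]},{"offset":[0,0,-6],"delta_rot":[0,0,0]},{"offset":[3.3,2.8,0],"delta_rot":[0,0,-8.3]},{"offset":[2.85,3.3,0],"delta_rot":[0,0,-8.3]},{"offset":[2.35,3.65,0],"delta_rot":[0,0,-8.3]},{"offset":[1.8,3.95,0],"delta_rot":[0,0,-8.3]},{"offset":[1.2,4.2,0],"delta_rot":[0,0,-8.3]},{"offset":[0.6,4.3,0],"delta_rot":[0,0,-8.2]},{"offset":[0,0,0],"delta_rot":[0,0,0]},{"offset":[0,0,0],"delta_rot":[0,0,0]}]'
python3 -c "
from h import *
print(tcp()[0],ang(),sense()['width'])"
```

```text
t: 26.15
tool_pos: [0.5411, -0.0108, 0.1393]
ee_rot: [0.0, 3.142, -0.0]
wrist_force: [0.2, -0.7, -1.2]
width: 0.015
finger_force: 49.3
[ 0.54107034 -0.01075749  0.1393367 ] 179.99108084564537 0.015039196933151686
```

```bash
python3 -m pendant '[{"offset":[0,0,5],"delta_rot":[0,0,0]},{"offset":[0,0,3],"delta_rot":[0,0,0]},{"offset":[0,0,1.7],"delta_rot":[0,0,0]},{"offset":[0,0,0.2],"delta_rot":[0,0,0]},{"offset":[0,0,0],"delta_rot":[0,0,0]}]'
python3 -m pendant '[{"offset":[0,0,0],"delta_rot":[0,0,0]},{"offset":[0,0,0],"delta_rot":[0,0,0]},{"offset":[0,0,-5],"delta_rot":[0,0,0]},{"offset":[0,0,-6],"delta_rot":[0,0,0]}]' 0.4
cat > tb.py <<'E'
from h import *
c=cam("top");P=c["P"];H,S,V=[c["hsv"][...,i] for i in range(3)]
x,y,z=P[...,0],P[...,1],P[...,2]
m=(x>.25)&(x<.62)&(y<.13)&(y>-.5)&(S>70)&(H<30)&(z<.1)&(z>.028)
n,l,s,_=cv2.connectedComponentsWithStats(m.astype(np.uint8))
for i in range(1,n):
    if s[i,4]>25: q=P[l==i]; print(s[i,4],rect(q[:,:2]),q[:,2].mean().round(4))
E
python3 tb.py
python3 -c "
from h import *
p=tcp()[0];print(p,ang());plan(.4405,-.3863,.15,130.6,8)"
```

```text
t: 26.78
tool_pos: [0.5414, -0.0108, 0.0407]
ee_rot: [-0.0, 3.141, -0.0]
wrist_force: [-0.1, 0.5, -0.9]
width: 0.0151
finger_force: 49.7
t: 27.28
tool_pos: [0.5405, -0.0103, 0.1512]
ee_rot: [0.002, -3.14, -0.0]
wrist_force: [1.7, -0.4, 0.4]
width: 0.0344
finger_force: 0.0
35 (569.6, 91.9, 38.8, 31.4, 0.3) 0.0327
78 (536.3, -378.0, 44.2, 22.9, 45.9) 0.0471
91 (465.2, 103.5, 90.8, 33.0, -12.7) 0.0525
73 (441.5, -390.2, 49.4, 17.1, -52.6) 0.0476
[ 0.54354699 -0.01052747  0.16000036] -179.93865678673237
[1.29, -4.7, 0.13] -38.82
[3.95, -2.85, 0.13] -38.82
[4.86, 0.26, 0.13] -38.82
[3.63, 3.25, 0.13] -38.82
[0.79, 4.81, 0.13] -38.82
[-2.4, 4.24, 0.13] -38.82
[-4.53, 1.8, 0.13] -38.82
[-4.65, -1.43, 0.13] -38.82
```

```bash
python3 -c "
from h import *
p=tcp()[0];plan(.4405,-.3863,.15,130.6,8,p,180.06)"
```

```text
[1.29, -4.7, 0.13] 6.18
[0.78, -4.81, 0.13] 6.18
[0.26, -4.86, 0.13] 6.18
[-0.27, -4.86, 0.13] 6.18
[-0.79, -4.81, 0.13] 6.18
[-1.3, -4.69, 0.13] 6.18
[-1.8, -4.53, 0.13] 6.18
[-2.28, -4.31, 0.13] 6.18
```

```bash
python3 -m pendant '[{"offset":[1.3,-4.7,0.1],"delta_rot":[0,0,6.2]},{"offset":[0.8,-4.8,0.1],"delta_rot":[0,0,6.2]},{"offset":[0.25,-4.85,0.1],"delta_rot":[0,0,6.2]},{"offset":[-0.25,-4.85,0.1],"delta_rot":[0,0,6.2]},{"offset":[-0.8,-4.8,0.1],"delta_rot":[0,0,6.2]},{"offset":[-1.3,-4.7,0.1],"delta_rot":[0,0,6.2]},{"offset":[-1.8,-4.5,0.1],"delta_rot":[0,0,6.2]},{"offset":[-2.3,-4.3,0.1],"delta_rot":[0,0,6.1]},{"offset":[0,0,0],"delta_rot":[0,0,0]},{"offset":[0,0,0],"delta_rot":[0,0,0]}]' 0.5
python3 -c "
from h import *
p=tcp()[0];print(p,ang());a=ang();d=np.array([.4405,-.3863])-p[:2];t=np.radians(a);print(np.c_[[np.cos(t),np.sin(t)],[np.sin(t),-np.cos(t)]].T@d*100)"
```

```text
t: 28.58
tool_pos: [0.4378, -0.3852, 0.1421]
ee_rot: [-1.313, -2.854, -0.0]
wrist_force: [0.2, 0.6, 0.1]
width: 0.0427
finger_force: 0.0
[ 0.43775946 -0.38523008  0.14214323] 130.59156831843902
[-0.25956287  0.13849125]
```

```bash
python3 -m pendant '[{"offset":[-0.25,0.15,4],"delta_rot":[0,0,0]},{"offset":[0,0,4],"delta_rot":[0,0,0]},{"offset":[0,0,2.4],"delta_rot":[0,0,0]},{"offset":[0,0,1],"delta_rot":[0,0,0]},{"offset":[0,0,0],"delta_rot":[0,0,0]}]'
python3 -m pendant '[{"offset":[0,0,0],"delta_rot":[0,0,0]},{"offset":[0,0,0],"delta_rot":[0,0,0]},{"offset":[0,0,0],"delta_rot":[0,0,0]},{"offset":[0,0,0],"delta_rot":[0,0,0]}]' 0 50
python3 -c "
from h import *
p=tcp()[0];print(p,ang());plan(.476,-.011,.14,180,8,[p[0],p[1],.14],ang())"
```

```text
t: 29.2
tool_pos: [0.4409, -0.386, 0.0285]
ee_rot: [-1.312, -2.854, -0.0]
wrist_force: [0.2, 1.3, 0.8]
width: 0.0427
finger_force: 0.0
t: 29.7
tool_pos: [0.4409, -0.3869, 0.0295]
ee_rot: [1.313, 2.852, -0.001]
wrist_force: [-0.4, 1.3, 6.6]
width: 0.0149
finger_force: 50.9
[ 0.44092374 -0.38685564  0.02945634] 130.5556713652167
[3.28, 3.39, -0.0] -6.18
[2.9, 3.72, -0.0] -6.18
[2.48, 4.01, -0.0] -6.18
[2.04, 4.26, -0.0] -6.18
[1.57, 4.45, -0.0] -6.18
[1.08, 4.59, -0.0] -6.18
[0.58, 4.68, -0.0] -6.18
[0.07, 4.72, -0.0] -6.18
```

```bash
python3 -m pendant '[{"offset":[0,0,-5.1],"delta_rot":[0,0,0]},{"offset":[0,0,-6],"delta_rot":[0,0,0]},{"offset":[3.3,3.4,0],"delta_rot":[0,0,-6.2]},{"offset":[2.9,3.7,0],"delta_rot":[0,0,-6.2]},{"offset":[2.5,4.0,0],"delta_rot":[0,0,-6.2]},{"offset":[2.0,4.3,0],"delta_rot":[0,0,-6.2]},{"offset":[1.6,4.4,0],"delta_rot":[0,0,-6.2]},{"offset":[1.1,4.6,0],"delta_rot":[0,0,-6.2]},{"offset":[0.6,4.7,0],"delta_rot":[0,0,-6.2]},{"offset":[0.1,4.7,0],"delta_rot":[0,0,-6.1]}]'
python3 -m pendant '[{"offset":[0,0,0],"delta_rot":[0,0,0]},{"offset":[0,0,0],"delta_rot":[0,0,0]}]'; python3 -c "
from h import *
print(ang())"
```

```text
t: 30.95
tool_pos: [0.474, -0.009, 0.1397]
ee_rot: [-0.007, 3.141, -0.0]
wrist_force: [-0.3, -0.6, -1.6]
width: 0.0149
finger_force: 49.8
t: 31.2
tool_pos: [0.474, -0.0108, 0.1394]
ee_rot: [-0.001, 3.141, -0.0]
wrist_force: [0.8, -0.3, -1.9]
width: 0.0147
finger_force: 49.8
-179.9631434634381
```

```bash
python3 -m pendant '[{"offset":[-0.15,0,5],"delta_rot":[0,0,0]},{"offset":[0,0,3],"delta_rot":[0,0,0]},{"offset":[0,0,1.7],"delta_rot":[0,0,0]},{"offset":[0,0,0.2],"delta_rot":[0,0,0]},{"offset":[0,0,0],"delta_rot":[0,0,0]}]'
python3 -m pendant '[{"offset":[0,0,0],"delta_rot":[0,0,0]},{"offset":[0,0,0],"delta_rot":[0,0,0]},{"offset":[0,0,-5],"delta_rot":[0,0,0]},{"offset":[0,0,-6],"delta_rot":[0,0,0]},{"offset":[0,0,0],"delta_rot":[0,0,0]}]' 0.4
python3 tb.py
python3 -c "
from h import *
p=tcp()[0];print(p,ang());plan(.5346,-.3742,.15,45.5,14,p,ang()%360)"
```

```text
t: 31.82
tool_pos: [0.4759, -0.0118, 0.0405]
ee_rot: [0.002, 3.141, -0.0]
wrist_force: [0.3, 0.6, 0.3]
width: 0.015
finger_force: 51.7
t: 32.45
tool_pos: [0.4774, -0.0108, 0.1545]
ee_rot: [-0.001, 3.134, -0.001]
wrist_force: [0.1, 1.0, -1.4]
width: 0.0341
finger_force: 0.0
106 (577.6, 24.9, 165.6, 27.9, -87.7) 0.0328
80 (537.9, -377.9, 46.8, 25.7, 43.8) 0.0465
142 (488.4, 103.9, 130.9, 47.0, 0.6) 0.0518
[ 0.47622816 -0.0107238   0.15193773] -179.95670613584423
[-0.41, -2.6, 0.01] 9.61
[-0.84, -2.49, 0.01] 9.61
[-1.25, -2.32, 0.01] 9.61
[-1.62, -2.07, 0.01] 9.61
[-1.94, -1.78, 0.01] 9.61
[-2.21, -1.43, 0.01] 9.61
[-2.42, -1.04, 0.01] 9.61
[-2.56, -0.62, 0.01] 9.61
[-2.62, -0.19, 0.01] 9.61
[-2.62, 0.26, 0.01] 9.61
[-2.54, 0.69, 0.01] 9.61
[-2.39, 1.1, 0.01] 9.61
[-2.17, 1.49, 0.01] 9.61
[-1.89, 1.83, 0.01] 9.61
```

```bash
python3 -m pendant '[{"offset":[-0.4,-2.6,0],"delta_rot":[0,0,9.6]},{"offset":[-0.85,-2.5,0],"delta_rot":[0,0,9.6]},{"offset":[-1.25,-2.3,0],"delta_rot":[0,0,9.6]},{"offset":[-1.6,-2.1,0],"delta_rot":[0,0,9.6]},{"offset":[-1.95,-1.8,0],"delta_rot":[0,0,9.6]},{"offset":[-2.2,-1.45,0],"delta_rot":[0,0,9.6]},{"offset":[-2.4,-1.05,0],"delta_rot":[0,0,9.6]}]' 0.5
python3 -m pendant '[{"offset":[-2.55,-0.6,0],"delta_rot":[0,0,9.6]},{"offset":[-2.6,-0.2,0],"delta_rot":[0,0,9.6]},{"offset":[-2.6,0.25,0],"delta_rot":[0,0,9.6]},{"offset":[-2.55,0.7,0],"delta_rot":[0,0,9.6]},{"offset":[-2.4,1.1,0],"delta_rot":[0,0,9.6]},{"offset":[-2.15,1.5,0],"delta_rot":[0,0,9.6]},{"offset":[-1.9,1.85,0],"delta_rot":[0,0,9.7]},{"offset":[0,0,0],"delta_rot":[0,0,0]},{"offset":[0,0,0],"delta_rot":[0,0,0]}]'
python3 -c "
from h import *
p=tcp()[0];print(p,ang());a=ang();d=np.array([.5346,-.3742])-p[:2];t=np.radians(a);print(np.c_[[np.cos(t),np.sin(t)],[np.sin(t),-np.cos(t)]].T@d*100)"
```

```text
t: 33.38
tool_pos: [0.5036, -0.1934, 0.1488]
ee_rot: [-1.743, -2.611, 0.001]
wrist_force: [-0.5, 0.4, -0.1]
width: 0.0424
finger_force: 0.0
t: 34.5
tool_pos: [0.5336, -0.3735, 0.1491]
ee_rot: [-2.893, -1.22, 0.001]
wrist_force: [-1.3, -0.3, -0.0]
width: 0.0431
finger_force: 0.0
[ 0.5336491  -0.37347988  0.14912253] 45.71262659059624
[0.01484817 0.11835264]
```

```bash
python3 -m pendant '[{"offset":[0,0.1,5],"delta_rot":[0,0,0]},{"offset":[0,0,4],"delta_rot":[0,0,0]},{"offset":[0,0,2.1],"delta_rot":[0,0,0]},{"offset":[0,0,1],"delta_rot":[0,0,0]},{"offset":[0,0,0],"delta_rot":[0,0,0]}]'
python3 -m pendant '[{"offset":[0,0,0],"delta_rot":[0,0,0]},{"offset":[0,0,0],"delta_rot":[0,0,0]},{"offset":[0,0,0],"delta_rot":[0,0,0]},{"offset":[0,0,0],"delta_rot":[0,0,0]}]' 0 50
python3 -c "
from h import *
p=tcp()[0];print(p,ang());plan(.476,.065,.14,0,9,[p[0],p[1],.14],ang())"
```

```text
t: 35.12
tool_pos: [0.535, -0.3749, 0.0298]
ee_rot: [2.896, 1.217, 0.0]
wrist_force: [0.4, -0.8, 0.0]
width: 0.0426
finger_force: 0.0
t: 35.62
tool_pos: [0.5352, -0.3753, 0.0306]
ee_rot: [2.895, 1.216, 0.001]
wrist_force: [-1.3, 1.3, 7.4]
width: 0.0147
finger_force: 51.7
[ 0.53515709 -0.3752576   0.03058215] 45.56031531654971
[3.03, -3.89, -0.0] 5.06
[2.68, -4.15, -0.0] 5.06
[2.3, -4.37, -0.0] 5.06
[1.91, -4.55, -0.0] 5.06
[1.5, -4.7, -0.0] 5.06
[1.08, -4.82, -0.0] 5.06
[0.65, -4.89, -0.0] 5.06
[0.21, -4.93, -0.0] 5.06
[-0.22, -4.93, -0.0] 5.06
```

```bash
python3 -m pendant '[{"offset":[0,0,-5],"delta_rot":[0,0,0]},{"offset":[0,0,-6],"delta_rot":[0,0,0]},{"offset":[3.05,-3.9,0],"delta_rot":[0,0,5]},{"offset":[2.7,-4.15,0],"delta_rot":[0,0,5]},{"offset":[2.3,-4.4,0],"delta_rot":[0,0,5]},{"offset":[1.9,-4.55,0],"delta_rot":[0,0,5]},{"offset":[1.5,-4.7,0],"delta_rot":[0,0,5]}]'
python3 -m pendant '[{"offset":[1.1,-4.8,0],"delta_rot":[0,0,5]},{"offset":[0.65,-4.9,0],"delta_rot":[0,0,5]},{"offset":[0.2,-4.9,0],"delta_rot":[0,0,5]},{"offset":[-0.2,-4.9,0],"delta_rot":[0,0,5.5]},{"offset":[0,0,0],"delta_rot":[0,0,0]},{"offset":[0,0,0],"delta_rot":[0,0,0]}]'; python3 -c "
from h import *
print(ang())"
```

```text
t: 36.5
tool_pos: [0.501, -0.1284, 0.1396]
ee_rot: [3.092, 0.556, 0.001]
wrist_force: [1.0, 1.0, -1.1]
width: 0.0149
finger_force: 50.7
t: 37.25
tool_pos: [0.4743, 0.0648, 0.1395]
ee_rot: [3.141, 0.003, 0.001]
wrist_force: [0.6, -0.1, -1.5]
width: 0.0146
finger_force: 50.8
0.12594898886219277
```

```bash
python3 -m pendant '[{"offset":[0.15,0,5],"delta_rot":[0,0,0]},{"offset":[0,0,3],"delta_rot":[0,0,0]},{"offset":[0,0,1.5],"delta_rot":[0,0,0]},{"offset":[0,0,0.2],"delta_rot":[0,0,0]},{"offset":[0,0,0],"delta_rot":[0,0,0]}]'
python3 -m pendant '[{"offset":[0,0,0],"delta_rot":[0,0,0]},{"offset":[0,0,0],"delta_rot":[0,0,0]},{"offset":[0,0,-5],"delta_rot":[0,0,0]},{"offset":[0,0,-6],"delta_rot":[0,0,0]},{"offset":[-2,2,-5],"delta_rot":[0,0,0]},{"offset":[-4,2,-4],"delta_rot":[0,0,0]},{"offset":[-4,0,-2],"delta_rot":[0,0,0]},{"offset":[0,0,0],"delta_rot":[0,0,0]},{"offset":[0,0,0],"delta_rot":[0,0,0]}]' 0.4
python3 look.py w8
python3 - <<'E'
from h import *
c=cam('wrist','w8.npz');P=c["P"];x,y,z=P[...,0],P[...,1],P[...,2];H,S,V=[c["hsv"][...,i] for i in range(3)]
m=(z>.052)&(z<.069)&(x>.445)&(x<.59)&(abs(y-.03)<.09)
n,l,s,_=cv2.connectedComponentsWithStats(m.astype(np.uint8))
for i in range(1,n):
    if s[i,4]>60: q=P[l==i]; print(s[i,4],rect(q[:,:2]),q[:,2].mean().round(4),q[:,2].std().round(4))
m=(z>.06)&(z<.075)&(x<.46)&(x>.4)&(abs(y-.03)<.12);print("board",rect(P[m][:,:2]))
E
```

```text
t: 37.88
tool_pos: [0.4762, 0.0645, 0.0428]
ee_rot: [3.142, 0.001, 0.001]
wrist_force: [0.2, 1.1, -1.6]
width: 0.015
finger_force: 50.9
t: 39.0
tool_pos: [0.376, 0.0249, 0.2622]
ee_rot: [3.142, 0.002, 0.001]
wrist_force: [0.3, 0.3, 0.4]
width: 0.0345
finger_force: 0.0
[0.37597507 0.02492059 0.2622057 ] 0.06039164858489389
712 (541.3, -10.4, 43.9, 16.3, -0.0) 0.0611 0.0016
571 (475.3, 64.8, 43.3, 16.1, 0.3) 0.0611 0.0015
568 (474.3, -11.4, 43.3, 16.2, -0.1) 0.0611 0.0015
board (441.1, 26.8, 203.6, 36.3, -89.9)
```

View pics/w8.png

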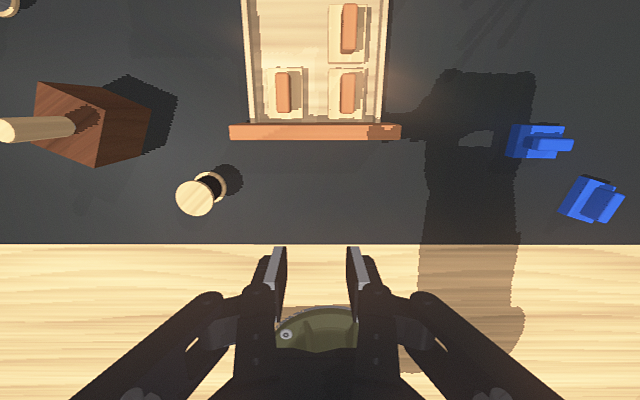

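The picture shows three blocks standing in the tray at (283,92), (347,92) and (348,30), all flat. Now I push the tray home with closed fingers.

```bash
python3 -m pendant '[{"offset":[0,-0.2,5],"delta_rot":[0,0,0]},{"offset":[0,0,5],"delta_rot":[0,0,0]},{"offset":[0,0,5],"delta_rot":[0,0,0]},{"offset":[0,0,5],"delta_rot":[0,0,0]},{"offset":[0,0,1.4],"delta_rot":[0,0,0]},{"offset":[1.5,0,0],"delta_rot":[0,0,0]},{"offset":[1,0,0],"delta_rot":[0,0,0]},{"offset":[1,0,0],"delta_rot":[0,0,0]},{"offset":[1,0,0],"delta_rot":[0,0,0]}]' 0
python3 -m pendant '[{"offset":[1.5,0,0],"delta_rot":[0,0,0]},{"offset":[1.5,0,0],"delta_rot":[0,0,0]},{"offset":[1.5,0,0],"delta_rot":[0,0,0]},{"offset":[1.5,0,0],"delta_rot":[0,0,0]},{"offset":[1.5,0,0],"delta_rot":[0,0,0]},{"offset":[1.5,0,0],"delta_rot":[0,0,0]}]'
```

```text
t: 40.17
tool_pos: [0.4206, 0.027, 0.048]
ee_rot: [-3.142, -0.002, 0.003]
wrist_force: [-5.2, 0.4, 0.1]
width: 0.0001
finger_force: 2.7
t: 40.92
tool_pos: [0.5104, 0.0273, 0.0479]
ee_rot: [-3.141, -0.002, 0.004]
wrist_force: [-8.3, 1.1, 4.9]
width: 0.0
finger_force: 4.1
```

```bash
python3 -m pendant '[{"offset":[1.2,0,0],"delta_rot":[0,0,0]},{"offset":[1.2,0,0],"delta_rot":[0,0,0]},{"offset":[1.2,0,0],"delta_rot":[0,0,0]},{"offset":[1.0,0,0],"delta_rot":[0,0,0]},{"offset":[0.8,0,0],"delta_rot":[0,0,0]},{"offset":[0.5,0,0],"delta_rot":[0,0,0]},{"offset":[0,0,0],"delta_rot":[0,0,0]}]'
```

```text
t: 41.8
tool_pos: [0.5693, 0.0273, 0.0477]
ee_rot: [-3.141, -0.002, 0.004]
wrist_force: [-5.9, 2.0, -0.6]
width: 0.0002
finger_force: 2.9
```

```bash
python3 -m pendant '[{"offset":[0.2,0,0],"delta_rot":[0,0,0]},{"offset":[0.2,0,0],"delta_rot":[0,0,0]},{"offset":[0,0,0],"delta_rot":[0,0,0]}]'; python3 -m pendant '[{"offset":[0.2,0,0],"delta_rot":[0,0,0]},{"offset":[0.2,0,0],"delta_rot":[0,0,0]},{"offset":[0,0,0],"delta_rot":[0,0,0]}]'
```

```text
t: 42.18
tool_pos: [0.5703, 0.0274, 0.0476]
ee_rot: [-3.141, -0.002, 0.016]
wrist_force: [-31.9, 1.1, 18.4]
width: 0.0004
finger_force: 15.7
t: 42.55
tool_pos: [0.5706, 0.0274, 0.0475]
ee_rot: [-3.141, -0.002, 0.031]
wrist_force: [-65.5, -0.6, 40.9]
width: 0.0003
finger_force: 33.4
```

Hit the stop. Back off, clear up, and check everything.

```bash
python3 -m pendant '[{"offset":[-0.8,0,0],"delta_rot":[0,0,0]},{"offset":[-1.5,0,0],"delta_rot":[0,0,0]},{"offset":[-5,0,0],"delta_rot":[0,0,0]},{"offset":[-5,0,-3],"delta_rot":[0,0,0]},{"offset":[-5,0,-5],"delta_rot":[0,0,0]},{"offset":[0,-2,-6],"delta_rot":[0,0,0]},{"offset":[0,0,-6],"delta_rot":[0,0,0]},{"offset":[0,0,0],"delta_rot":[0,0,0]},{"offset":[0,0,0],"delta_rot":[0,0,0]}]'
python3 - <<'E'
from h import *
c=cam("top");cv2.imwrite("pics/t9.png",cv2.resize(c["color"][80:280,140:480],None,fx=2.3,fy=2.3)[:,:,::-1])
P=c["P"];H,S,V=[c["hsv"][...,i] for i in range(3)];x,y,z=P[...,0],P[...,1],P[...,2]
m=(x>.5)&(x<.6)&(abs(y-.03)<.13)&(H<15)&(S>120)&(z>.03)&(z<.085);print("board",rect(P[m][:,:2]))
m=(x>.6)&(z>.155)&(z<.18)&(y>-.05)&(y<.2);print("knob",rect(P[m][:,:2]))
n=np.hypot(x-.44,y-.298);m=(n<.05)&(z>.145)&(z<.17);print("pin",P[m].mean(0),np.nanmax(z[m]))
E
```

```text
t: 43.68
tool_pos: [0.4104, 0.0467, 0.2414]
ee_rot: [-3.142, -0.002, 0.0]
wrist_force: [-0.4, 0.4, -0.1]
width: -0.0001
finger_force: 0.0
board (586.6, 25.3, 199.0, 25.1, -90.0)
knob (677.7, 30.8, 60.8, 17.5, -61.4)
pin [0.44073292 0.29601056 0.15426918] 0.16027018019389694
```

View pics/t9.png

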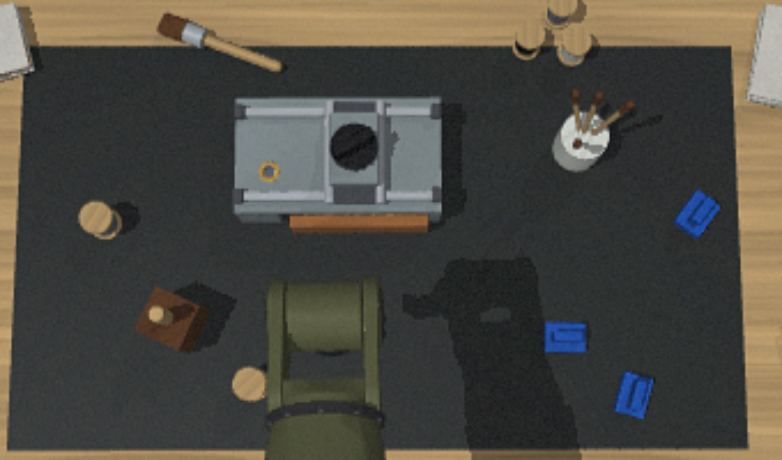

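The picture shows the tray shut at (359,223), the carriage at the far stop, the pin in its stand at (160,315), and no tan blocks left lying about. Handing in.

```bash
python3 -c "
from bench import env
print(env.sign_off())"
```

```text
the job is handed in; nothing more can be done
None
```

The job is handed in at about 44 s; the result was not reported: the carriage is at its far stop, the three blocks I found were standing flat in the tray before I pushed it home, the tray stayed shut, and the pin is back in its stand with the spools and brush pot where they were.

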